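# Hang a kit case, find its packed end, stand it on the matching mat

### The arm

A 6-joint arm with a two-finger parallel gripper is mounted at the origin on the work surface. World frame = base frame: x ahead of the robot, y to its left, z up, the work surface at z = 0. Lengths are in m, angles in rad, forces in N, time in s.
With the tool pointing down it reaches from about 0.35 to 0.775 m from the base axis. Payload 7.3 kg.
Tool frame: the origin (TCP) lies on the centre line of the jaws, within the pads' length; the fingertips stand 14 mm ahead of it and the grasp point (between the pads) lies 5 mm behind it; z points along the fingers, y is the direction in which the jaws open and shut (so a half turn about z gives the same grasp; the last joint's range is limited). The gripper opens to 92 mm and grips with 3 to 60 N. Pads are 19 mm wide; open, the fingers measure 130 mm over their backs; the gripper's body (75 mm by 190 mm) begins 47 mm behind the grasp point.
Start: joints at [1.036, 0.342, 1.524, -0, 1.275, -0.146], TCP at [0.199, 0.486, 0.241] pointing down, gripper open.
Joint ranges: [-2.53, 2.53], [-0.77, 2.02], [0.04, 2.7], [-1, 4.14], [0.28, 2.66], [-3.11, 3.11]. Speed limits (rad/s): [2.57, 2.57, 3.14, 3.14, 3.14, 3.14].

### API

Orientations are given as [roll, pitch, yaw] about the fixed x, y, z axes, in that order (R = Rz(yaw) Ry(pitch) Rx(roll)).
In Python, from cell import telemetry, cams, robot gives the robot as it stands.
- The arm moves only by the tool servo_tool, never from a script. Its argument "targets" is text: rows parted by semicolons, each of 4 numbers parted by spaces: the shift along the tool's x, y, z in mm, then the turn about the tool's z in rad. In form: x y z yaw; .... A call has 1 to 20 rows; each row shifts and turns the pose as measured when the row begins, along the tool's axes as they then stand; what a row does not reach is not made up. A row lasts 1/8 s, in which the tool goes at most 62.5 mm and 10.7 degrees, less where a joint would pass 70% of its speed; a pose out of reach is approached as far as the arm can. A call with a gripper value outside its range is refused whole. "hand" is the opening, from 0 (shut) to 1 (fully open), set as the call begins (left out, the last holds). The fingers move at their own pace and stop on an object; "squeeze" is the grip in N (left out, the last holds). Time passes only in rows, so rows that do not move let the fingers close. It gives the time, the measured TCP pose, the force and the opening at its end, in the units of the state.
- telemetry.observe(): the state, without advancing time (a new reading comes with each control period).
- cams.read_camera(name): name is "side" or "top" or "wrist"; returns a dict with "color" (420x560x3 uint8, red, green, blue), "K" (3x3 intrinsics, pixels), "R" (3x3) and "t" (3): a world point X has camera coordinates R X + t. Camera axes: x right, y down, z forward; pixel columns grow to the right and rows downward; lengths in m; the calibration is good to about 2 mm. A picture is of the moment at which its call begins. There is no depth.
- robot.hand_in(): hands the job in, once; it reports no verdict.
Trained networks look in a picture, given as the dict that the camera call returned (one of the last four; its "shot" number tells which), for a name from the list of things; names that differ only in an ending like _2 or _b are one class to them, and where a whole thing is asked for, a point or a joint stands for the part that bears it (a point fixed in the world has none). Each returns a list of dicts, best first, with "score" (0 to 1); they miss things now and then, are a little off and sometimes report something else, mostly with a low value. They report only what shows in the picture. A call takes as long as a camera call. They do not tell look-alikes from the thing itself.
- cams.cut_out(picture, query): "region" (420x560 bool, what is visible of it) and "extent" ([centre column, centre row, width, height] in pixels, round what is visible of it).
The state is a dict: "time": time; "qpos": joint angles; "qvel": joint speeds; "joint_efforts": joint torques, N m; "tool_pos": TCP position; "tool_rot": TCP orientation; "contact_force": force on the tool from outside, world axes, zero at the start; "torque": the same for the moment, N m; "opening": finger opening in m.
Only numpy, scipy, OpenCV 4.12 (cv2) and the standard library are available. Lean on these libraries where they do the work, as an engineer would, in place of code of your own. Each camera call takes 0.05 s, during which the arm holds its last target.

### The job

Of the two blue-and-orange kit cases, the one lying between the two coloured mats has come back with only one end still packed: lift it well clear of the table by its handle and see which end hangs down, which is the heavy, packed one. Carry it over and set it down, without dropping it, so that it is left standing on that heavy end in the middle of the mat of that end's colour, and let go. Leave the other case (beyond the mats), the yellow bin and the white bottle where they are.

Things in the scene. Friction and masses are not known exactly. Their poses are not given: they have to be found in the camera images.
- case1_mid (a point): Centre of case1, one of two like kit cases: closed box 120 mm long, 56 x 56 mm across, 0.6 to 0.8 kg, half blue, half orange, white band between. Starts lying flat, centre 28 mm up; standing on an end it is 60 mm up. Axes: x along its length to the blue end, y across it along the handle's hinge, z up as it lies. A weight, not visible, sits in one end
- case1_grip (a point): Centre of the black crossbar of case1's handle, 70 mm long (its y), 18 x 18 mm, pinched across its thickness. Its two legs hinge on the middle of the case's long sides, 100 mm off. Begins about upright, bar 134 mm up, gap under it 69 mm (31 when the case stands). Lifted, the case swings in 2 s, heavy end down, its length within 25 degrees of vertical; stood up, the bar is 160 mm above its foot
- case1_handle (a joint): Hinge of case1's handle (stays where left), rad: 0 when straight up from the lying case, starts within 0.15 of that; positive when the bar leans towards the case's blue end. With the case hanging by the bar it reads about -1.3 if the blue end is down, +1.3 if the orange end is down. Range -1.75 to 1.75
- case2_mid (a point): Centre of case2, one of two like kit cases: closed box 120 mm long, 56 x 56 mm across, 0.6 to 0.8 kg, half blue, half orange, white band between. Starts lying flat, centre 28 mm up; standing on an end it is 60 mm up. Axes: x along its length to the blue end, y across it along the handle's hinge, z up as it lies. A weight, not visible, sits in one end
- case2_grip (a point): Centre of the black crossbar of case2's handle, 70 mm long (its y), 18 x 18 mm, pinched across its thickness. Its two legs hinge on the middle of the case's long sides, 100 mm off. Begins about upright, bar 134 mm up, gap under it 69 mm (31 when the case stands). Lifted, the case swings in 2 s, heavy end down, its length within 25 degrees of vertical; stood up, the bar is 160 mm above its foot
- case2_handle (a joint): Hinge of case2's handle (stays where left), rad: 0 when straight up from the lying case, starts within 0.15 of that; positive when the bar leans towards the case's blue end. With the case hanging by the bar it reads about -1.3 if the blue end is down, +1.3 if the orange end is down. Range -1.75 to 1.75
- mat_blue: Blue square mat fixed on the table, 150 x 150 mm and 3 mm thick; origin at the centre of its underside, z up
- mat_orange: Orange square mat fixed on the table, 150 x 150 mm and 3 mm thick; origin at the centre of its underside, z up
- sharps: Bystander: small yellow waste bin with a red lid, 92 mm wide and 103 mm high; origin at the centre of its underside
- squeeze: Bystander: white bottle, 56 mm wide and 120 mm high; origin at the centre of its underside
Mind the look-alikes: they are no part of the job. Leave any green look-alike of the part that bears case2_mid alone.

How it is judged:
By the outcome, as a careful person would: the job done as asked, in the order asked, and still so for the second after the job is handed in, with the robot touching nothing.
It also fails if it takes over 48 s, if anything falls off the work surface, if the arm or the gripper's body presses on something with over 40 N, if the wrist force passes 120 N, or if a joint passes its speed limit or range.

## Working session

There is one attempt and no reset: what is moved stays moved. The work goes in short steps, Python scripts to look and compute and a tool call to move; the robot and the scene stay as the last step left them, time stands still between calls to the robot, and variables do not carry over. Pictures are saved under pics/ and viewed, and the job is handed in when it is done.

Besides the shell and the picture viewer there is one more tool, called by a JSON object that holds its "op" and its "data", one argument or row to a line. servo_tool: Moves the arm, as the interface text tells. Its arguments: {"type":"object","properties":{"targets":{"type":"string"},"hand":{"type":"number"},"squeeze":{"type":"number"}},"required":["targets"]}

```bash
ls; mkdir -p pics
python3 - <<'E'
from cell import telemetry,cams,robot
import cv2,pickle,numpy as np
s=telemetry.observe();print(s['time'],s['tool_pos'],s['tool_rot'],s['opening'],s['contact_force'])
P={}
for n in ['top','side']:
    p=cams.read_camera(n);P[n]=p
    cv2.imwrite(f'pics/{n}0.png',p['color'][...,::-1])
    for q in ['case1_mid','case1_grip','mat_blue','mat_orange','sharps','squeeze']:
        for d in cams.cut_out(p,q):print(n,q,round(d['score'],2),np.round(d['extent'],1))
pickle.dump(P,open('p0.pkl','wb'))
E
```

```text
pics
0.0 [0.19880449 0.48548533 0.24007502] [-3.14012989e+00 -1.92745013e-04  2.75280594e+00] 0.09185912658038367 [-1.05846251 -0.17249492  0.8885654 ]
top case1_mid 0.75 [203.9 125.5  48.6  62.2]
top case1_grip 0.6 [203.6 119.3  42.9  20.4]
top mat_blue 0.64 [162.5 262.8  71.   72.6]
top mat_blue 0.32 [301.9 228.4  38.   22.9]
top mat_orange 0.7 [425.2 222.9  77.2  78.9]
top mat_orange 0.38 [161.9 263.6  68.5  69.3]
side case1_mid 0.91 [154.  274.9  72.4  81. ]
side case1_grip 0.81 [151.3 266.9  37.4  70.7]
side mat_blue 0.59 [301.6 376.2 110.5  83.8]
side mat_orange 0.85 [310.6 164.4  70.9  42.5]
side sharps 0.64 [180.1 222.3  48.1  60. ]
side sharps 0.38 [152.2 267.9  41.1  68.4]
side squeeze 0.65 [217.4 162.6  25.   48.3]
side squeeze 0.35 [149.8 265.9  38.4  71.7]
```

View pics/top0.png

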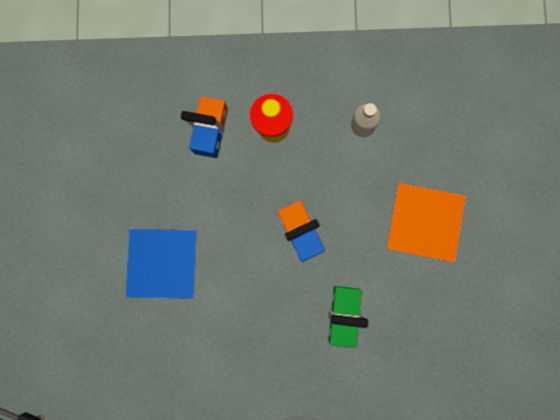

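View pics/side0.png

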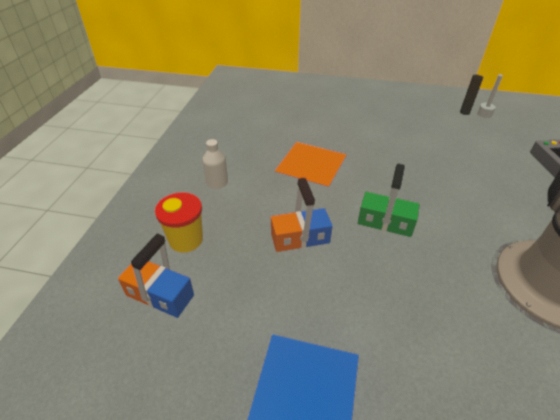

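Three candidates show in the top view. The blue/orange case at (302,230) lies between the mats, so it's the target. The blue/orange one at (204,126) is beyond the mats, by the bin. The green one at (346,317) is the look-alike. Next I'll crop in to confirm and measure.

```bash
cat > h.py <<'E'
import numpy as np,cv2
def ray(p,uv):
    K,R,t=map(np.array,(p['K'],p['R'],p['t'])); d=R.T@np.linalg.solve(K,[uv[0],uv[1],1.]); return -R.T@t,d
def atz(p,uv,z):
    c,d=ray(p,uv); return c+d*(z-c[2])/d[2]
def proj(p,X):
    q=np.array(p['K'])@(np.array(p['R'])@np.array(X)+p['t']); return q[:2]/q[2]
def tri(ps):
    A=np.zeros((3,3));b=np.zeros(3)
    for p,uv in ps:
        c,d=ray(p,uv);d=d/np.linalg.norm(d);M=np.eye(3)-np.outer(d,d);A+=M;b+=M@c
    return np.linalg.solve(A,b)
def masks(p,box):
    h=cv2.cvtColor(p['color'],cv2.COLOR_RGB2HSV);H,S,V=[h[...,i].astype(int) for i in range(3)]
    B=np.zeros(H.shape,bool);x0,x1,y0,y1=box;B[y0:y1,x0:x1]=1
    return dict(blue=B&(H>100)&(H<125)&(S>120)&(V>60),orange=B&(H>4)&(H<20)&(S>150)&(V>90),black=B&(V<45))
def cen(m):
    y,x=np.nonzero(m);return np.array([x.mean(),y.mean()]),len(x)
E
python3 - <<'E'
import pickle,cv2,numpy as np
from h import *
P=pickle.load(open('p0.pkl','rb'));t,s=P['top'],P['side']
a=cv2.resize(t['color'][180:280,250:360],None,fx=3.5,fy=3.5,interpolation=2);b=cv2.resize(s['color'][160:260,250:360],None,fx=3.5,fy=3.5,interpolation=2)
cv2.imwrite('pics/crop0.png',np.hstack([a,b])[...,::-1])
print('cam',ray(t,(0,0))[0],ray(s,(0,0))[0])
mt=masks(t,(270,335,190,270));ms=masks(s,(265,335,170,255))
for k in mt:print(k,cen(mt[k]),cen(ms[k]))
r=cv2.minAreaRect(np.argwhere(mt['black'])[:,::-1].astype(np.float32));print(r)
bp=cv2.boxPoints(r)
pts=[atz(t,q,.134) for q in bp];print(np.round(pts,4))
print('bar centre top@.134',atz(t,r[0],.134),'tri',tri([(t,cen(mt['black'])[0]),(s,cen(ms['black'])[0])]))
both=mt['blue']|mt['orange']|mt['black']
print('orange@.056',atz(t,cen(mt['orange'])[0],.05),'blue',atz(t,cen(mt['blue'])[0],.05))
for k,box in (('blue',(100,220,210,320)),('orange',(370,490,170,280))):
    m=masks(t,box)[k]; r=cv2.minAreaRect(np.argwhere(m)[:,::-1].astype(np.float32));bp=cv2.boxPoints(r)
    q=np.array([atz(t,x,.003) for x in bp]);e=q[1]-q[0];print(k,atz(t,r[0],.003),np.linalg.norm(e),np.degrees(np.arctan2(e[1],e[0]))%90)
for n,uv in (('bin',(271,110)),('bottle',(369,110))):print(n,atz(t,uv,.11))
E
```

```text
cam [ 0.42562099 -0.01236536  1.1038401 ] [0.43800189 0.55060803 0.62151838]
blue (array([307.47530864, 244.86574074]), 648) (array([318.97470489, 226.40640809]), 593)
orange (array([293.63722397, 215.9022082 ]), 634) (array([295.49895616, 209.72651357]), 1437)
black (array([302.02469136, 229.69958848]), 243) (array([nan, nan]), 0)
((301.8703918457031, 229.7209014892578), (7.418036937713623, 34.07761764526367), 65.0952377319336)
[[ 0.4947  0.0172  0.134 ]
 [ 0.5212 -0.0437  0.134 ]
 [ 0.5079 -0.0494  0.134 ]
 [ 0.4814  0.0114  0.134 ]]
bar centre top@.134 [ 0.50128126 -0.01609842  0.134     ] tri [nan nan nan]
orange@.056 [5.37658198e-01 2.81468334e-04 5.00000000e-02] blue [ 0.47556831 -0.02739469  0.05      ]
blue [0.44500584 0.29715567 0.003     ] 0.14989591841887867 89.52241464172067
orange [ 0.52143524 -0.29048887  0.003     ] 0.1504553568365839 76.75833581998674
bin [0.75123729 0.04081412 0.11      ]
bottle [ 0.74508581 -0.15976182  0.11      ]h.py:18: RuntimeWarning: Mean of empty slice.
  y,x=np.nonzero(m);return np.array([x.mean(),y.mean()]),len(x)
  ret = ret.dtype.type(ret / rcount)
```

View pics/crop0.png

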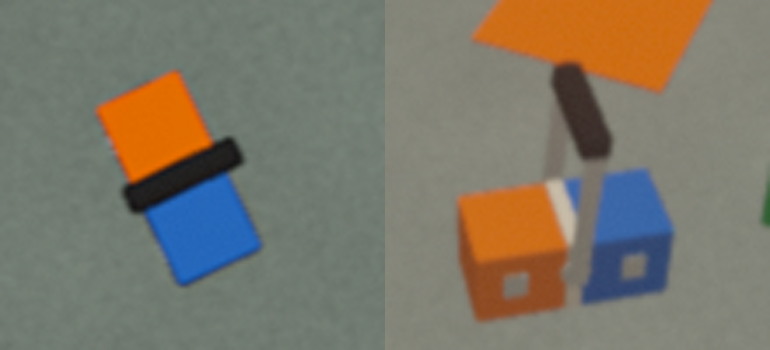

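The crop confirms it: orange half at upper left, blue half at lower right, white band, black bar. The bar centre is about (0.501, -0.016), and the case's long axis lies at about 24°. I'll turn the tool and move over it.

{"op": "servo_tool", "data": {
  "targets": "0 0 0 0.155;0 0 0 0.155;0 0 0 0.155;0 0 0 0.155;0 0 0 0.155;-40 5 0 0;-50 7 0 0;-50 7 0 0;-50 7 0 0;-50 7 0 0;-50 7 0 0;-50 7 0 0;-50 7 0 0;-50 7 0 0;-50 7 0 0;-40 5 0 0;-25 3 0 0;0 0 0 0",
  "hand": 1
}}

```text
time: 2.95
tool_pos: [0.4856, -0.0161, 0.2419]
tool_rot: [3.134, 0.0, 1.952]
contact_force: [-1.2, -0.1, -0.2]
opening: 0.0916
```

Run:
```python
from cell import telemetry,cams
import cv2
from h import *
p=cams.read_camera('wrist');t=cams.read_camera('top')
cv2.imwrite('pics/w1.png',np.hstack([p['color'],t['color']])[...,::-1][:, :, :])
im=cv2.resize(np.hstack([p['color'],t['color']]),(800,300));cv2.imwrite('pics/w1.png',im[...,::-1])
m=masks(p,(0,560,0,420))['black'];n,l,st,c=cv2.connectedComponentsWithStats(m.astype(np.uint8))
for i in range(1,n):
    if st[i,4]>150:
        r=cv2.minAreaRect(np.argwhere(l==i)[:,::-1].astype(np.float32));print(st[i],r, np.round([atz(p,q,.134) for q in cv2.boxPoints(r)],3).tolist(),atz(p,r[0],.134))
```

```text
[ 286  179   22   86 1420] ((296.8784484863281, 221.5032958984375), (85.34721374511719, 20.154802322387695), 88.45184326171875) [[0.482, 0.013, 0.134], [0.496, 0.019, 0.134], [0.525, -0.045, 0.134], [0.51, -0.051, 0.134]] [ 0.50266812 -0.01460636  0.134     ]
[    0   199   560   221 27412] ((279.5, 309.0), (220.0, 559.0), 90.0) [[0.286, -0.081, 0.134], [0.683, 0.077, 0.134], [0.817, -0.107, 0.134], [0.317, -0.303, 0.134]] [ 0.51948048 -0.09277466  0.134     ]
[155 258  35  50 893] ((179.56651306152344, 287.5793762207031), (23.45336151123047, 57.12662124633789), 31.607501983642578) [[0.42, -0.129, 0.134], [0.43, -0.076, 0.134], [0.449, -0.081, 0.134], [0.439, -0.134, 0.134]] [ 0.43465223 -0.10421494  0.134     ]
[369 258  35  50 914] ((379.0, 287.5), (58.51188659667969, 23.001953125), 57.9946174621582) [[0.562, -0.035, 0.134], [0.572, -0.019, 0.134], [0.617, -0.051, 0.134], [0.607, -0.068, 0.134]] [ 0.58900867 -0.04301891  0.134     ]
[ 432  277  128   93 4640] ((495.5, 323.0), (92.0, 127.0), 90.0) [[0.625, -0.018, 0.134], [0.724, 0.021, 0.134], [0.781, -0.058, 0.134], [0.672, -0.1, 0.134]] [ 0.69930755 -0.03682396  0.134     ]
```

View pics/w1.png

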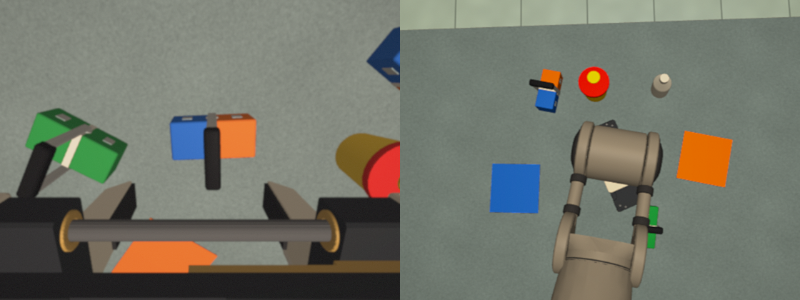

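The wrist view puts the bar at (0.503, -0.015), between the open fingers and within 2 mm of the top-view figure. I'll centre over it first, then lower.

{"op": "servo_tool", "data": {
  "targets": "0 0 0 -0.035;-6 15 0 0;0 0 20 0;0 0 25 0;0 0 0 0"
}}

```text
time: 3.68
tool_pos: [0.5, -0.0085, 0.1976]
tool_rot: [3.133, -0.0, 2.004]
contact_force: [-0.4, -0.4, -0.2]
opening: 0.0916
```

{"op": "servo_tool", "data": {
  "targets": "-7 -1 0 0.015;0 0 0 0;0 0 20 0;0 0 20 0;0 0 20 0;0 0 8 0;0 0 0 0"
}}

```text
time: 4.55
tool_pos: [0.5064, -0.0156, 0.1343]
tool_rot: [3.123, 0.006, 1.99]
contact_force: [-1.3, 0.2, -0.1]
opening: 0.0917
```

Run:
```python
from cell import telemetry,cams
import cv2
from h import *
p=cams.read_camera('wrist');t=cams.read_camera('side')
im=cv2.resize(np.hstack([p['color'],t['color']]),(800,300));cv2.imwrite('pics/w2.png',im[...,::-1])
```

```text
(no output)
```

View pics/w2.png

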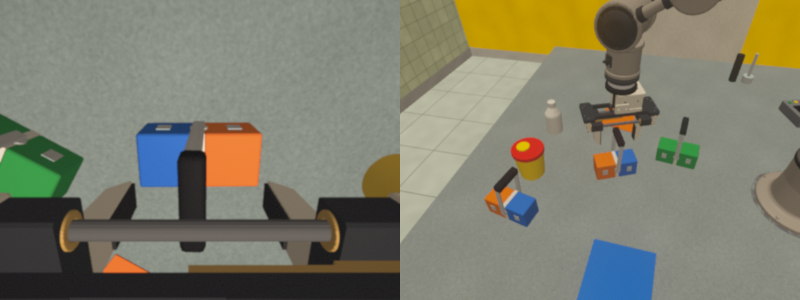

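The bar sits a few mm to the blue side of the jaw centre, so I'll correct that and close.

{"op": "servo_tool", "data": {
  "targets": "2 -4 5 0;0 0 0 0"
}}

```text
time: 4.9
tool_pos: [0.5026, -0.0155, 0.1306]
tool_rot: [3.12, 0.008, 1.99]
contact_force: [-0.4, -0.3, -0.5]
opening: 0.0917
```

{"op": "servo_tool", "data": {
  "targets": "0 0 0 0;0 0 0 0;0 0 0 0;0 0 0 0;0 0 0 0;0 0 0 0",
  "hand": 0,
  "squeeze": 40
}}

```text
time: 5.65
tool_pos: [0.5029, -0.0156, 0.1311]
tool_rot: [3.119, 0.009, 1.99]
contact_force: [0.1, 0.2, 0.1]
opening: 0.0364
```

{"op": "servo_tool", "data": {
  "targets": "0 0 0 0;0 0 0 0;0 0 0 0;0 0 0 0"
}}

```text
time: 6.15
tool_pos: [0.5033, -0.0154, 0.1311]
tool_rot: [3.119, 0.009, 1.99]
contact_force: [0.8, 0.1, -1.2]
opening: 0.0177
```

Gripped, at 17.7 mm. Now I'll lift about 170 mm.

{"op": "servo_tool", "data": {
  "targets": "0 0 -15 0;0 0 -25 0;0 0 -30 0;0 0 -30 0;0 0 -30 0;0 0 -30 0;0 0 -20 0;0 0 -10 0;0 0 0 0;0 0 0 0;0 0 0 0;0 0 0 0;0 0 0 0;0 0 0 0;0 0 0 0;0 0 0 0;0 0 0 0;0 0 0 0"
}}

```text
time: 8.4
tool_pos: [0.4916, -0.0153, 0.3235]
tool_rot: [3.14, -0.003, 1.99]
contact_force: [-0.2, 0.0, -6.0]
opening: 0.0177
```

Run:
```python
from cell import telemetry,cams
import cv2
from h import *
p=cams.read_camera('wrist');t=cams.read_camera('side')
im=cv2.resize(np.hstack([p['color'],t['color']]),(800,300));cv2.imwrite('pics/w3.png',im[...,::-1])
cv2.imwrite('pics/s3.png',cv2.resize(t['color'][20:270,180:430],(600,600))[...,::-1])
```

```text
(no output)
```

View pics/w3.png

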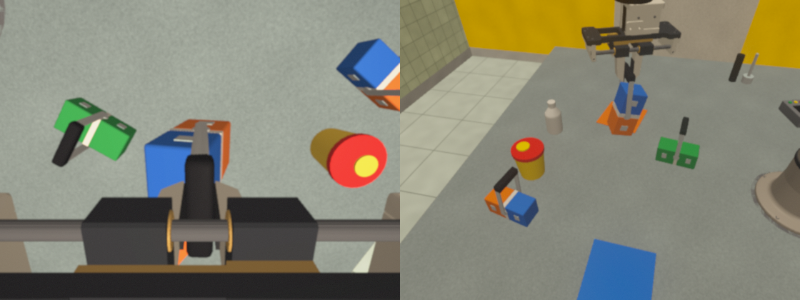

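View pics/s3.png

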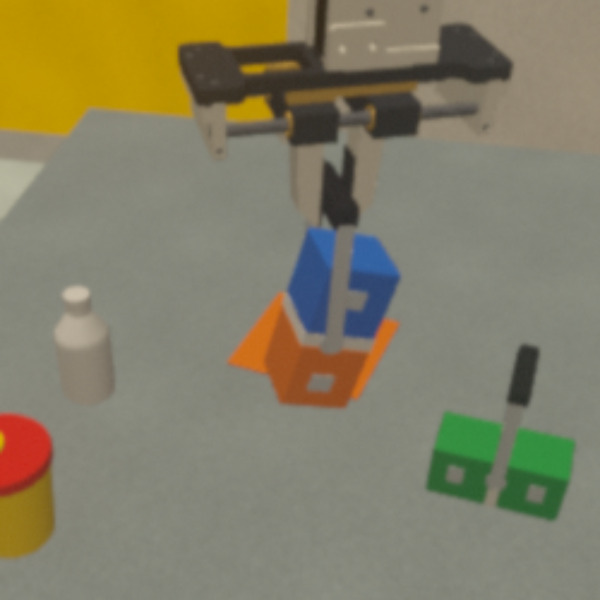

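The orange end hangs down: in the side crop it's the lower half at about (320,370), with blue above, tilted about 15–20°. So the orange mat at (0.521, -0.290) is the goal. I'll carry it there at height.

{"op": "servo_tool", "data": {
  "targets": "-8 -3 0 0;-15 -6 0 0;-22 -8 0 0;-25 -10 0 0;-25 -10 0 0;-25 -10 0 0;-25 -10 0 0;-25 -10 0 0;-25 -10 0 0;-25 -10 0 0;-22 -8 0 0;-15 -6 0 0;-8 -3 0 0;0 0 0 0;0 0 0 0;0 0 0 0;0 0 0 0;0 0 0 0"
}}

```text
time: 10.75
tool_pos: [0.5012, -0.3206, 0.3219]
tool_rot: [-3.141, -0.002, 1.986]
contact_force: [0.4, -0.6, -6.3]
opening: 0.0174
```

Run:
```python
from cell import telemetry,cams
import cv2
from h import *
s=telemetry.observe();print(s['tool_pos'],s['qvel'])
p=cams.read_camera('wrist');t=cams.read_camera('side');o=cams.read_camera('top')
im=cv2.resize(np.hstack([p['color'],o['color']]),(800,300));cv2.imwrite('pics/w4.png',im[...,::-1])
cv2.imwrite('pics/s4.png',cv2.resize(t['color'][0:250,180:430],(600,600))[...,::-1])
```

```text
[ 0.5011753  -0.32057112  0.32191044] [ 4.25361370e-03 -3.00070045e-03  2.63714105e-03  3.40645056e-03
  4.90673144e-06  1.16785318e-03]
```

View pics/w4.png

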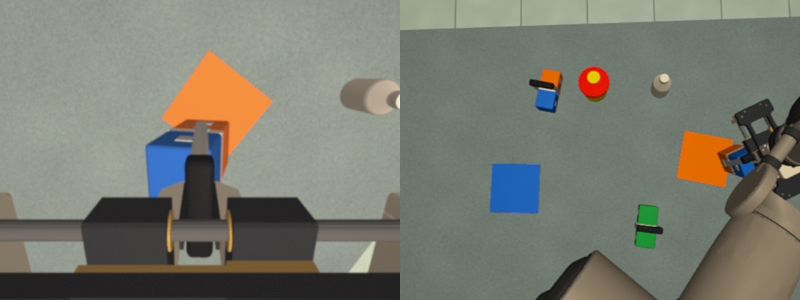

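View pics/s4.png

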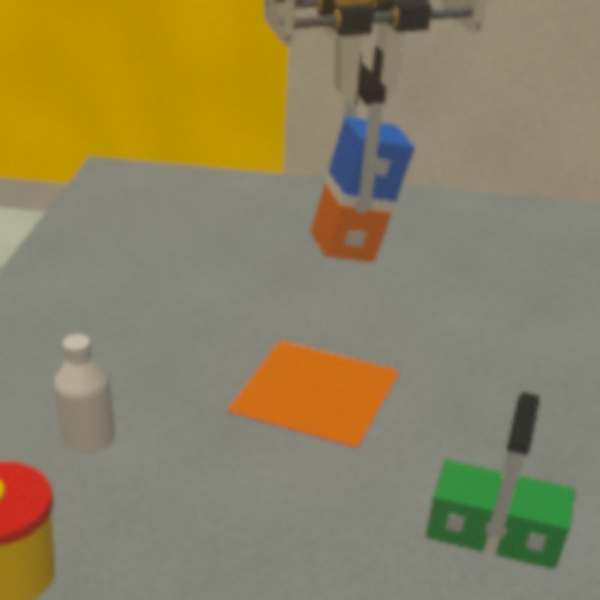

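{"op": "servo_tool", "data": {
  "targets": "8 6 0 0;8 6 0 0;3 2 10 0;0 0 20 0;0 0 20 0;0 0 20 0;0 0 20 0;0 0 20 0;0 0 10 0;0 0 5 0;0 0 0 0;0 0 0 0;0 0 0 0;0 0 0 0"
}}

```text
time: 12.65
tool_pos: [0.5071, -0.2934, 0.1914]
tool_rot: [-3.142, 0.0, 1.989]
contact_force: [-0.4, -0.5, -6.3]
opening: 0.0172
```

```bash
cat > look.py <<'E'
import sys
from cell import telemetry,cams
import cv2
from h import *
n=sys.argv[1]
s=telemetry.observe();print(s['tool_pos'],s['tool_rot'],s['time'])
t=cams.read_camera('side');p=cams.read_camera('wrist')
c=proj(t,np.array(s['tool_pos'])-[0,0,.07]).astype(int);x0,y0=max(c[0]-70,0),max(c[1]-80,0)
print(x0,y0)
a=cv2.resize(t['color'][y0:y0+140,x0:x0+140],(420,420),interpolation=2)
im=np.hstack([a,cv2.resize(p['color'],(380,285))[:285].repeat(1,0) if 0 else cv2.copyMakeBorder(cv2.resize(p['color'],(380,285)),0,135,0,0,cv2.BORDER_CONSTANT)])
cv2.imwrite(f'pics/{n}.png',im[...,::-1])
E
python3 look.py s5
```

```text
[ 0.50705529 -0.29338422  0.19139109] [-3.14154707e+00  5.35834561e-05  1.98850345e+00] 12.65
249 42
```

View pics/s5.png

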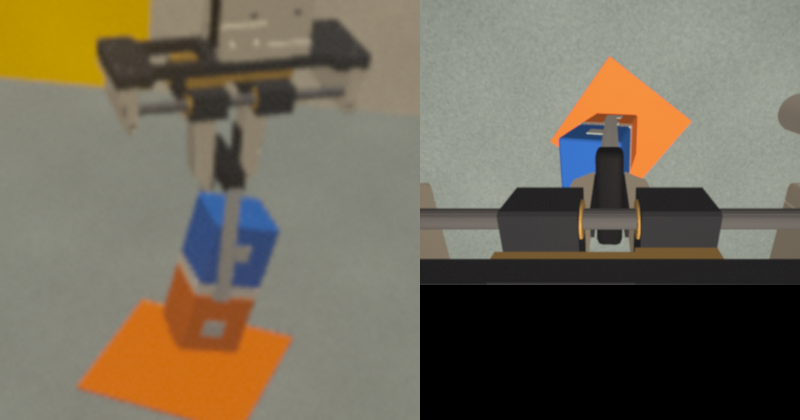

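{"op": "servo_tool", "data": {
  "targets": "0 0 8 0;0 0 8 0;0 0 4 0;0 0 0 0;0 0 0 0"
}}

```text
time: 13.38
tool_pos: [0.5067, -0.2932, 0.1692]
tool_rot: [-3.141, -0.001, 1.988]
contact_force: [0.3, 0.3, -5.6]
opening: 0.018
```

{"op": "servo_tool", "data": {
  "targets": "0 0 2 0;0 0 2 0;0 0 0 0"
}}

```text
time: 13.75
tool_pos: [0.5075, -0.2934, 0.166]
tool_rot: [3.141, 0.001, 1.989]
contact_force: [0.2, -0.2, -6.0]
opening: 0.0176
```

{"op": "servo_tool", "data": {
  "targets": "0 0 2 0;0 0 2 0;0 0 0 0"
}}

```text
time: 14.12
tool_pos: [0.5098, -0.2933, 0.1647]
tool_rot: [3.135, 0.005, 1.988]
contact_force: [1.0, 2.7, -2.2]
opening: 0.0178
```

```bash
python3 look.py s6
```

```text
[ 0.50980445 -0.29325574  0.16474426] [3.13520035 0.00503192 1.98840663] 14.125
248 51
```

View pics/s6.png

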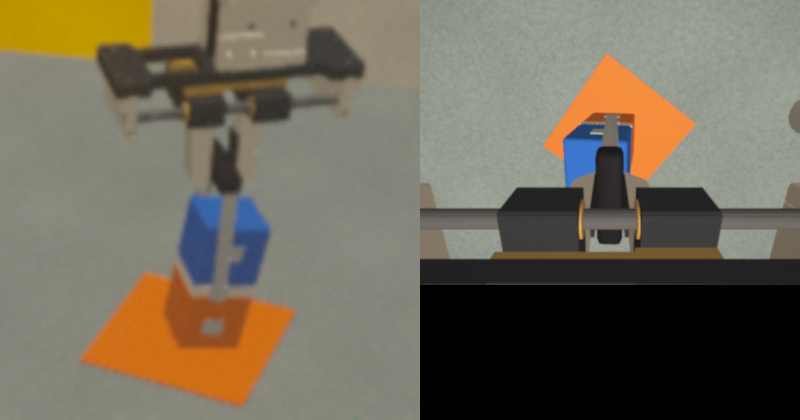

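The edge touched at TCP 0.165, with the weight partly off the wrist. Next I'll roll it upright about that edge by moving +y and slightly down.

{"op": "servo_tool", "data": {
  "targets": "0 4 1 0;0 4 1 0;0 0 0 0"
}}

```text
time: 14.6
tool_pos: [0.5167, -0.2897, 0.1614]
tool_rot: [3.137, 0.003, 1.988]
contact_force: [1.3, 3.1, -0.2]
opening: 0.018
```

{"op": "servo_tool", "data": {
  "targets": "0 4 1.5 0;0 3 1.5 0;0 0 0 0"
}}

```text
time: 14.98
tool_pos: [0.5218, -0.2879, 0.1603]
tool_rot: [-3.141, 0.004, 1.989]
contact_force: [-2.4, 1.6, -2.6]
opening: 0.0175
```

```bash
python3 look.py s7
```

```text
[ 0.52183386 -0.28794608  0.16033547] [-3.14134119  0.00429359  1.98892835] 14.975
242 53
```

View pics/s7.png

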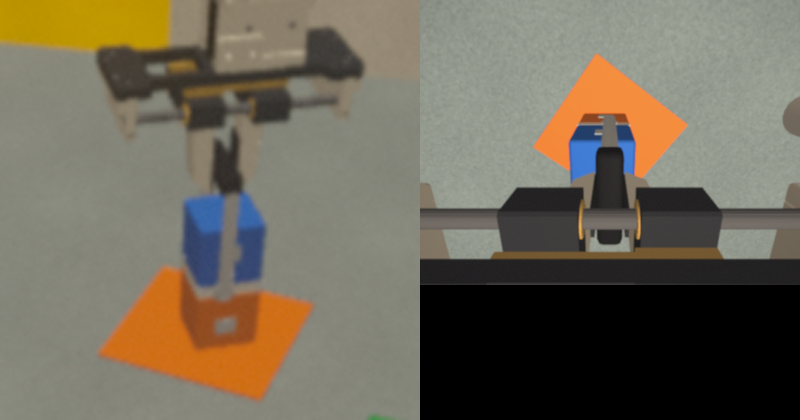

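It's nearly upright, and the TCP of 0.160 matches the expected standing height. A small press to seat it flat, then another look.

{"op": "servo_tool", "data": {
  "targets": "0 1 1.5 0;0 0 1 0;0 0 0 0;0 0 0 0"
}}

```text
time: 15.58
tool_pos: [0.5221, -0.2882, 0.1602]
tool_rot: [-3.14, 0.006, 1.989]
contact_force: [-3.2, 1.4, 1.9]
opening: 0.0176
```

```bash
python3 look.py s8
```

```text
[ 0.52207594 -0.28820059  0.16018787] [-3.1404409   0.00576072  1.98856908] 15.575
242 53
```

View pics/s8.png

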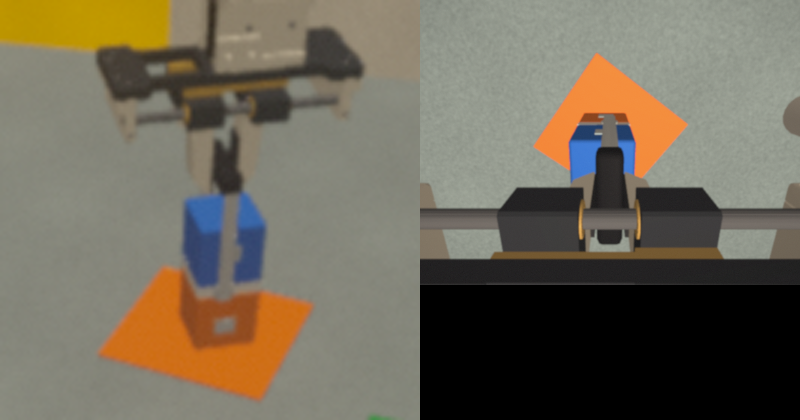

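It's seated and now pushing up at 1.9 N, with the case upright and the bar within 3 mm of the mat centre. Opening the gripper.

{"op": "servo_tool", "data": {
  "targets": "0 0 0 0;0 0 0 0;0 0 0 0;0 0 0 0;0 0 0 0;0 0 0 0;0 0 0 0;0 0 0 0",
  "hand": 1
}}

```text
time: 16.68
tool_pos: [0.5238, -0.2893, 0.16]
tool_rot: [3.14, 0.01, 1.988]
contact_force: [-0.1, -0.9, -0.3]
opening: 0.0904
```

```bash
python3 look.py s9
```

```text
[ 0.52375526 -0.28933214  0.16004267] [3.14029618 0.00956431 1.98846871] 16.675
242 53
```

View pics/s9.png

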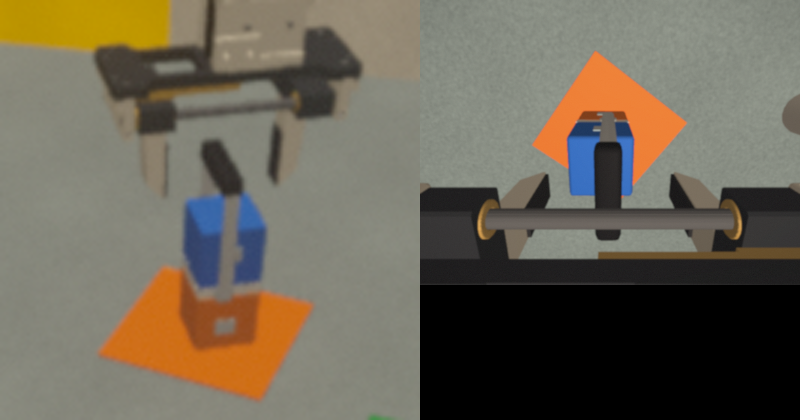

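The gripper is fully open, the case is standing, and the handle is staying up. I'll retreat straight up, then move away to one side.

{"op": "servo_tool", "data": {
  "targets": "0 0 -15 0;0 0 -20 0;0 0 -20 0;0 0 -20 0;0 0 -20 0;0 0 -20 0;30 0 -10 0;40 0 0 0;40 0 0 0;40 0 0 0;40 0 0 0;40 0 0 0;20 0 0 0;0 0 0 0"
}}

```text
time: 18.52
tool_pos: [0.4195, -0.054, 0.3004]
tool_rot: [3.127, 0.025, 1.988]
contact_force: [0.9, -1.6, -0.0]
opening: 0.092
```

Run:
```python
from cell import telemetry,cams
import cv2,pickle
from h import *
s=telemetry.observe();print(s['tool_pos'],s['time'],s['contact_force'])
t=cams.read_camera('side');o=cams.read_camera('top')
im=cv2.resize(np.hstack([t['color'],o['color']]),(800,300));cv2.imwrite('pics/f.png',im[...,::-1])
m=masks(o,(370,490,170,280))
bl=cen(m['blue']);r=cv2.minAreaRect(np.argwhere(m['blue']|m['black'])[:,::-1].astype(np.float32))
print(bl,'top face',atz(o,bl[0],.11),r, 'bar',atz(o,cen(m['black'])[0],.163))
cv2.imwrite('pics/g.png',np.hstack([cv2.resize(t['color'][100:240,240:380],(400,400),interpolation=2),cv2.resize(o['color'][160:290,370:500],(400,400),interpolation=2)])[...,::-1])
```

```text
[ 0.41950214 -0.0539753   0.30044758] 18.525 [ 0.92261413 -1.58173612 -0.00447314]
(array([438.2192, 222.0416]), 625) top face [ 0.51171957 -0.28711237  0.11      ] ((426.74017333984375, 233.8970947265625), (36.863216400146484, 87.44861602783203), 40.95551300048828) bar [ 0.52034836 -0.28521263  0.163     ]
```

View pics/f.png

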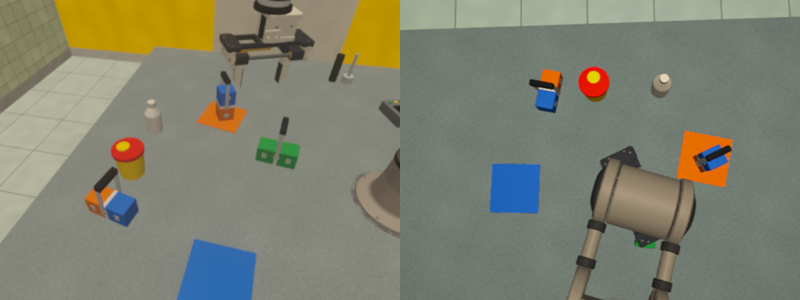

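View pics/g.png

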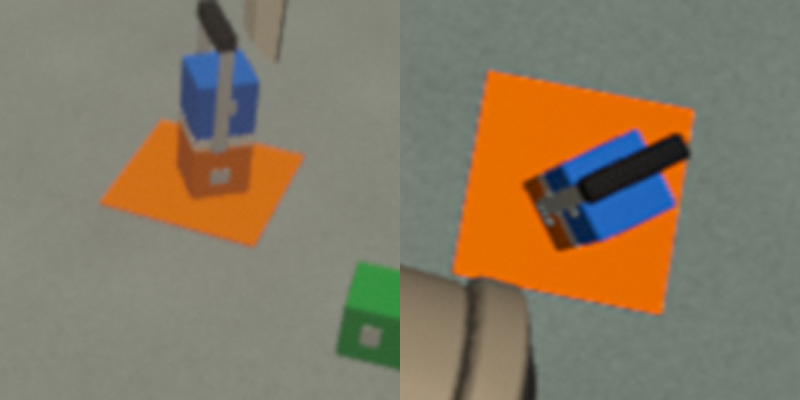

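```bash
python3 -c "
from cell import robot;print(robot.hand_in())"
```

```text
the job is handed in; nothing more can be done
None
```

The kit case between the mats is now standing on its orange end near the middle of the orange mat, released, and the job is handed in. I lifted it by its handle until its foot was about 16 cm up, and the orange end hung down. I then lowered it until one edge touched, rolled it upright about that edge and let go. The last clock reading before handing in was 18.5 s of the 48 s allowed.

**Last checks:** After the arm had retreated, the side and top pictures showed the case upright on the mat with its handle up. When I let go, the tool was within 3 mm of the mat centre. A rough estimate from the final top picture puts the bar about 5 mm off centre. I didn't settle that small disagreement.

**The rest of the scene:** By eye, the other case, the green look-alike, the bin and the bottle look unmoved in the final pictures. I didn't measure them again.

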